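# Hang the blue dipper between its neighbours

## Robot

A 6-joint arm with a two-finger parallel gripper is mounted at the origin on a cart in front of the work surface, level with it; the furniture and walls round the work are solid. World frame = base frame: x ahead of the robot, y to its left, z up, the work surface at z = 0. Lengths are in m, angles in rad, forces in N, time in s.
With the tool pointing down it reaches from about 0.35 to 0.925 m from the base axis. Payload 6.4 kg.
Tool frame: the origin (TCP) lies between the finger pads, 19 mm behind the fingertips; this is the grasp point; z points along the fingers, y is the line along which they close (so a half turn about z gives the same grasp; the last joint's range is limited). The gripper opens to 85 mm and grips with 20 to 120 N. Pads are 22 mm wide; open, the fingers measure 114 mm over their backs; the gripper's body (76 mm by 85 mm) begins 54 mm behind the grasp point. The pads swing forward as they close: fully open they stand 13 mm farther back than shut.
Start: joints at [1.095, 0.245, 1.558, -0, 1.339, -0.174], TCP at [0.193, 0.621, 0.25] pointing down, gripper open.
Joint ranges: [-3.13, 3.13], [-1.02, 2.26], [0.13, 2.54], [-0.95, 4.09], [0.21, 2.88], [-2.74, 2.74]. Speed limits (rad/s): [2.57, 2.57, 3.14, 3.14, 3.14, 3.14].

## Interface

Orientations are given as [roll, pitch, yaw] about the fixed x, y, z axes, in that order (R = Rz(yaw) Ry(pitch) Rx(roll)).
In Python, from rig import * gives the robot as it stands. Calls block until the motion is done:
- movep(position, orientation): joint-space move of the TCP to a pose.
- servo_line(position, attitude=None, v=0.15, max_force=None): straight line of the TCP; attitude=None keeps the orientation; v is the mean speed in m/s. With max_force (N) it stops when the force on the tool has changed by that much, and returns True; else False.
- move_joints(angles): joint-space move.
- command_gripper(opening, f_grip=None): finger opening in m; f_grip is the grip in N (None keeps the last); returns when the fingers have stopped.
- wait(seconds).
- inverse_kinematics(position, orientation): joint angles nearest the present ones, or None.
- sense(): the state.
- read_camera(name): name is "scene" or "top" or "wrist"; returns (picture, depth): 384x512x3 uint8, red, green, blue; 384x512 float32, m along the optical axis (not along the pixel's ray), 0 where there is no reading.
- calibration(name): a dict with "camera_matrix" (3x3 intrinsics, pixels), "R" (3x3) and "t" (3): a world point X has camera coordinates R X + t; the wrist camera has in their place "mount" (4x4, takes a point from camera to tool coordinates, whose origin is the TCP and whose axes are the flange's). Camera axes: x right, y down, z forward; pixel columns grow to the right and rows downward; lengths in m; the calibration is good to about 2 mm. A picture is of the moment at which its call begins: read the wrist's pose just before it. calibration takes no time and is no camera call.
A pose or a line that the arm cannot do raises MotionError and nothing moves.
- job_done(): hands the job in; it is judged then, once.
The state is a dict: "t": time; "qpos": joint angles; "joint_vel": joint speeds; "tau": joint torques, N m; "eef_pos": TCP position; "tcp_rot": TCP orientation; "force": force on the tool from outside, world axes, zero at the start; "ft_torque": the same for the moment, N m; "gripper_width": finger opening in m; "finger_force": force on a finger pad.
Only numpy, scipy, OpenCV 4.12 (cv2) and the standard library are available. Lean on these libraries where they do the work, as an engineer would, in place of code of your own. Each camera call takes 0.05 s, during which the arm holds its last target. There are 200 camera calls.

## Task

Hang the blue soap dipper back on the rail by its hook, between the white and the green dipper, seated right down in the slot of the grey clip on the bar and not perched on top of the clip. The clip has been shifted along the bar and nobody measured where its slot is now, so feel for it gently, pressing only lightly; the two neighbours must stay hanging in their places and must not be pushed hard.

Things in the scene. Friction and masses are not known exactly. Their poses are not given: they have to be found in the camera images.
- dipper_blue: Blue measuring dipper, 60 g (times 0.7 to 1.4), first standing on its cup on the washer top. Origin: centre of the cup's underside, z up. Round cup 46 mm wide, 36 mm tall. A strap 10 mm wide rises from the cup's front (-x) rim, leans in to x = -10 mm by z = 77 mm and runs up to the hook at z = 100 mm. Between cup rim and hook tip (z 36 to 82 mm) it is open to the back (+x).
- dipper_blue_hook (a point): Middle of the hook's underside, which rests on the bar when hung: x = y = 0, z = 100 mm in the dipper's frame. The hook is 8 mm wide in y and arches over from x = -12 to +12 mm; its tip hangs down behind, at x = 8 to 12 mm, to z = 82 mm. Between strap and tip the hook is open 16 mm in x.
- dipper_blue_tab (a point): Where to grip: in the blue dipper's grip tab above the hook, x = y = 0, z = 130 mm in the dipper's frame. The tab is 10 mm thick in x, 22 mm wide in y, from z = 105 to 147 mm. Pinch it from above across its thickness (fingers closing along the dipper's x), TCP at this point.
- stand: Fixed rail stand: two posts 250 mm apart along its y, 138 mm tall, feet 120 mm long in x, a bar between them. Origin: on the washer top below the bar's middle; -x side to the robot, give or take some yaw. Dippers hang with their x along the stand's x: strap on the -x side of the bar, hook tip behind it. Come from the -x side with cup below and hook above the bar, then lower.
- bar_mid (a point): Middle of the bar's plain top, axes as the stand's, 122 mm above the washer top at rest. The bar is 9 mm wide in x, 12 mm tall, along y. It is sprung: stays up under 1.5 N, then gives about 1 mm per newton, 10 mm at most, then is hard. A grey clip sits on it near here (see clip_height).
- clip_height (a point): A point 5 mm above bar_mid: the level of the clip's top; it moves with the bar, not with the clip. Clip: two blocks 5 mm high, 28 mm long in y, and a 10.4 mm slot between them down to the bar, for the 8 mm hook. The slot's centre is anywhere from y = -16 to +16 mm of bar_mid, unmeasured; the clip stays put when pushed. A hook slid along it under a few newtons drops into the slot.
- dipper_white: White dipper, same shape and size as the blue one, loose, hanging on the bar with its hook at y = +67 mm from the bar's middle, in a fixed slot 12 mm wide between lips 5 mm high. Origin: centre of the cup's underside, 22 mm above the washer top. Between the white and the green cup there are 88 mm.
- dipper_white_hook (a point): Middle of the underside of the white dipper's hook.
- dipper_green: Green dipper, same shape and size, loose, hanging in a like slot at y = -67 mm from the bar's middle. Origin: centre of the cup's underside.
- dipper_green_hook (a point): Middle of the underside of the green dipper's hook.
Not all that is in view belongs to the job. What is shaped like the dipper_white but orange is not meant.

How it is judged:
On the way:
1. the blue dipper is lifted off the washer top (height (world z) of dipper_blue above 0.03 m), for 0.2 s.
At the end, for the whole second after the job is handed in: All three dippers hang at rest: hook underside from 4 mm below to 3 mm above the plain bar top, within 8 mm across the bar, leaning under 0.2 rad; along the bar the blue one within 19.5 mm of the middle (in the clip's slot), the others within 19.5 mm of their places 67 mm either side (z of dipper_blue_hook in the frame of bar_mid between -0.004 and 0.003 m and x of dipper_blue_hook in the frame of bar_mid between -0.008 and 0.008 m and y of dipper_blue_hook in the frame of bar_mid between -0.0195 and 0.0195 m and angle between each of dipper_blue, dipper_white, dipper_green's own z axis and vertical below 0.2 rad and linear speed of each of dipper_blue, dipper_white, dipper_green below 0.02 m/s and z of dipper_white_hook in the frame of bar_mid between -0.004 and 0.003 m and x of dipper_white_hook in the frame of bar_mid between -0.008 and 0.008 m and y of dipper_white_hook in the frame of bar_mid between 0.0475 and 0.0865 m and z of dipper_green_hook in the frame of bar_mid between -0.004 and 0.003 m and x of dipper_green_hook in the frame of bar_mid between -0.008 and 0.008 m and y of dipper_green_hook in the frame of bar_mid between -0.0865 and -0.0475 m); the robot touches nothing.
It fails at once if the blue dipper is pressed on the rail with more than 20 N (contact force between dipper_blue and stand above 20 N).
It fails at once if a neighbour is pushed by the blue dipper with more than 8 N (contact force between dipper_blue and dipper_white above 8 N or contact force between dipper_blue and dipper_green above 8 N).
It fails at once if a neighbour falls from the rail (z of any of dipper_white_hook, dipper_green_hook in the frame of bar_mid below -0.025 m).
It also fails if it takes over 70 s, if anything falls off the work surface, if the arm or the gripper's body presses on something with over 40 N, if the wrist force passes 120 N, or if a joint passes its speed limit or range.

## Working session

There is one attempt and no reset: what is moved stays moved. The work goes in short steps, each a Python script; the robot and the scene stay as the last script left them, time stands still between calls to the robot, and variables do not carry over. Pictures are saved under pics/ and viewed, at most 10 in all, crops included, and the job is handed in when it is done.

```bash
mkdir -p pics; ls
python3 - <<'E'
from rig import *
import cv2,numpy as np
for n in ("scene","top"):
    p,d=read_camera(n); c=calibration(n)
    cv2.imwrite(f"pics/{n}0.png",p[:,:,::-1]); np.savez(f"{n}0.npz",p=p,d=d,K=c["camera_matrix"],R=c["R"],t=c["t"])
    print(n,np.round(c["camera_matrix"],1).tolist(),np.round(-c["R"].T@c["t"],3), (d>0).mean())
s=sense();print(s["t"],s["eef_pos"],s["tcp_rot"],s["force"],s["gripper_width"])
a,b=[cv2.imread(f"pics/{n}0.png") for n in("scene","top")]
cv2.imwrite("pics/both.png",np.hstack([cv2.resize(a,(400,300),interpolation=3),cv2.resize(b,(400,300),interpolation=3)]))
E
```

```text
pics
scene [[415.3, 0.0, 260.8], [0.0, 415.3, 189.6], [0.0, 0.0, 1.0]] [0.807 0.34  0.821] 0.9959259033203125
top [[398.2, 0.0, 252.3], [0.0, 398.2, 185.1], [0.0, 0.0, 1.0]] [ 0.453 -0.025  0.938] 0.996368408203125
0.1 [0.19296823 0.62019015 0.24898256] [-3.13982265e+00 -3.14196746e-04  2.83976921e+00] [-0.51309067  0.13386268  0.47383841] 0.08530502422122019
```

View pics/scene0.png

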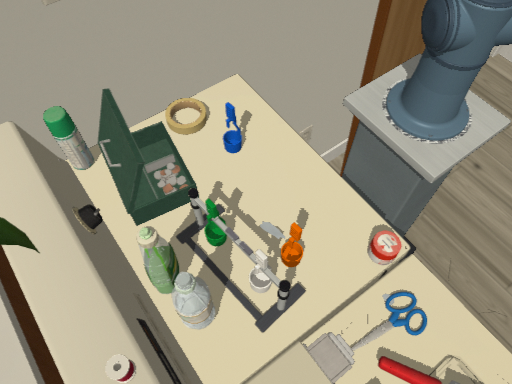

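View pics/top0.png

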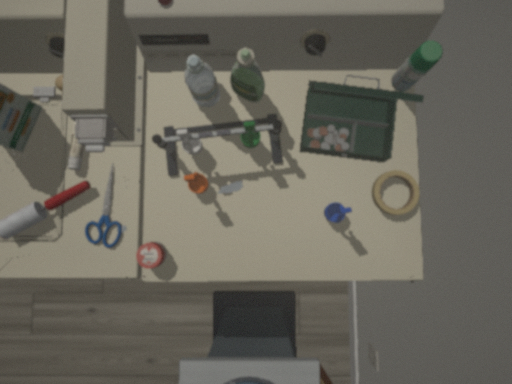

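The scene picture shows the blue dipper at about (232,130) and the rail from (195,200) to (284,290), with green at (214,230), white at (261,275) and the orange decoy at (292,248). In the top picture blue is at (335,213) and the bar runs from (168,133) to (277,122). Next I turn both depth maps into world points.

```bash
cat > h.py <<'E'
import numpy as np,cv2
def cloud(d,K,R,t):
    v,u=np.mgrid[:d.shape[0],:d.shape[1]]
    P=np.stack([(u-K[0,2])/K[0,0]*d,(v-K[1,2])/K[1,1]*d,d],-1)
    return (P-t)@R
def hsv(p): return cv2.cvtColor(p,cv2.COLOR_RGB2HSV).astype(int)
def mask(p,name):
    h=hsv(p);H,S,V=h[...,0],h[...,1],h[...,2]
    return dict(blue=(H>105)&(H<128)&(S>150)&(V>50),green=(H>50)&(H<75)&(S>170)&(V>50))[name]
E
python3 - <<'E'
from h import *
for n in("scene","top"):
    z=np.load(n+"0.npz");p,d=z["p"],z["d"];W=cloud(d,z["K"],z["R"],z["t"])
    print(n)
    box={"scene":dict(blue=(215,255,95,160),green=(195,235,190,250)),"top":dict(blue=(315,355,195,230),green=(235,265,115,150))}[n]
    for c,(a,b,e,f) in box.items():
        m=np.zeros(d.shape,bool);m[e:f,a:b]=1;m&=mask(p,c)&(d>0)
        Q=W[m];print(c,len(Q))
        for lo in np.arange(0,.17,.02):
            q=Q[(Q[:,2]>=lo)&(Q[:,2]<lo+.02)]
            if len(q):print(' z%.2f n%d med %s min %s max %s'%(lo,len(q),np.round(np.median(q,0),3),np.round(q.min(0)[:2],3),np.round(q.max(0)[:2],3)))
    m=(d>0)&(W[...,2]>.1)&(W[...,2]<.15)&(W[...,0]>.45)&(W[...,0]<.72)&(W[...,1]>-.12)&(W[...,1]<.25)
    Q=W[m];
    for lo in np.arange(.1,.15,.005):
        q=Q[(Q[:,2]>=lo)&(Q[:,2]<lo+.005)]
        if len(q):print(' bar z%.3f n%d med %s min %s max %s'%(lo,len(q),np.round(np.median(q,0),3),np.round(q.min(0)[:2],3),np.round(q.max(0)[:2],3)))
    f=W[...,2][(W[...,0]>.38)&(W[...,0]<.44)&(W[...,1]>-.05)&(W[...,1]<.05)&(d>0)];print('floor',np.median(f))
    s=cv2.resize(p[160:320,170:310] if n=="scene" else p[90:190,150:290],None,fx=4,fy=4,interpolation=cv2.INTER_CUBIC)
    cv2.imwrite(f"pics/c_{n}.png",s[:600,:,::-1])
E
```

```text
scene
blue 483
 z0.00 n159 med [ 0.483 -0.203  0.01 ] min [ 0.466 -0.218] max [ 0.507 -0.175]
 z0.02 n160 med [ 0.485 -0.196  0.029] min [ 0.464 -0.219] max [ 0.508 -0.175]
 z0.04 n9 med [ 0.465 -0.197  0.045] min [ 0.464 -0.202] max [ 0.467 -0.195]
 z0.06 n6 med [ 0.472 -0.194  0.07 ] min [ 0.468 -0.195] max [ 0.476 -0.194]
 z0.08 n16 med [ 0.477 -0.194  0.091] min [ 0.474 -0.199] max [ 0.497 -0.19 ]
 z0.10 n42 med [ 0.489 -0.193  0.11 ] min [ 0.474 -0.203] max [ 0.497 -0.186]
 z0.12 n49 med [ 0.489 -0.189  0.129] min [ 0.48  -0.202] max [ 0.491 -0.183]
 z0.14 n41 med [ 0.487 -0.194  0.146] min [ 0.481 -0.204] max [ 0.492 -0.185]
green 514
 z0.02 n210 med [ 0.656 -0.012  0.028] min [ 0.64  -0.027] max [0.677 0.015]
 z0.04 n133 med [0.663 0.005 0.051] min [ 0.645 -0.027] max [0.678 0.017]
 z0.06 n4 med [ 0.636 -0.003  0.076] min [ 0.635 -0.026] max [ 0.653 -0.002]
 z0.08 n4 med [ 0.64  -0.003  0.088] min [ 0.637 -0.006] max [ 0.641 -0.003]
 z0.10 n10 med [ 0.666 -0.002  0.113] min [ 0.646 -0.004] max [ 0.668 -0.001]
 z0.12 n44 med [ 0.661 -0.002  0.129] min [ 0.646 -0.009] max [0.668
[... 1101 characters left out ...]
.108] min [ 0.539 -0.069] max [0.655 0.185]
 bar z0.110 n40 med [0.646 0.008 0.113] min [ 0.545 -0.067] max [0.654 0.178]
 bar z0.115 n106 med [0.641 0.065 0.118] min [ 0.546 -0.063] max [0.663 0.188]
 bar z0.120 n291 med [0.644 0.065 0.122] min [ 0.545 -0.064] max [0.663 0.183]
 bar z0.125 n161 med [0.643 0.073 0.127] min [ 0.545 -0.043] max [0.657 0.178]
 bar z0.130 n37 med [0.638 0.104 0.133] min [ 0.545 -0.072] max [0.665 0.19 ]
 bar z0.135 n158 med [0.639 0.112 0.138] min [ 0.546 -0.072] max [0.669 0.194]
 bar z0.140 n22 med [0.631 0.116 0.143] min [ 0.545 -0.064] max [0.657 0.184]
 bar z0.145 n65 med [0.553 0.114 0.147] min [ 0.545 -0.017] max [0.65  0.136]
floor -0.0033159775253534317
```

View pics/c_scene.png

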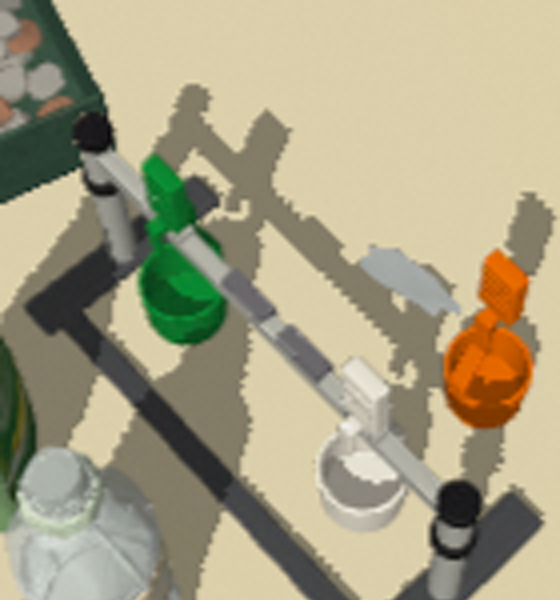

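The enlarged crop shows the clip between green and white. Its blocks are at crop (225-268, 275-320) and (288-330, 330-378), so the slot lies near crop (278,325). The orange decoy stands about 100 mm in front of the bar near white. Scene and top disagree by about 5 mm, so I take close wrist views next.

```bash
cat >> h.py <<'E'
from scipy.spatial.transform import Rotation as Ro
import rig
def rot(s): 
    r=np.asarray(s["tcp_rot"]); return Ro.from_euler("xyz",r).as_matrix()
def wshot(tag):
    s=rig.sense(); p,d=rig.read_camera("wrist"); c=rig.calibration("wrist"); M=np.array(c["mount"])
    T=np.eye(4);T[:3,:3]=rot(s);T[:3,3]=s["eef_pos"]; C=T@M
    R=C[:3,:3].T;t=-R@C[:3,3]; np.savez(tag+".npz",p=p,d=d,K=c["camera_matrix"],R=R,t=t)
    cv2.imwrite(f"pics/{tag}.png",p[:,:,::-1]); return s
def aim(target,dist,yaw):
    M=np.array(rig.calibration("wrist")["mount"]); R=Ro.from_euler("xyz",[np.pi,0,yaw]).as_matrix()
    return np.asarray(target)-R@(M[:3,:3]@[0,0,dist]+M[:3,3])
E
python3 - <<'E'
from h import *
from rig import *
c=calibration("wrist");print(np.round(c["mount"],3).tolist(),np.round(c["camera_matrix"],1).tolist())
y=np.pi/2
V=[("rail1",[.645,.06,.122],.30),("rail2",[.645,.0,.122],.30),("blue1",[.485,-.195,.12],.25)]
P=[aim(a,b,y) for _,a,b in V]
for p in P: print(np.round(p,3),inverse_kinematics(p,[np.pi,0,y]))
for (n,_,_),p in zip(V,P):
    try: movep(p,[np.pi,0,y])
    except MotionError as e: print(n,e); continue
    wait(.3); s=wshot(n); print(n,s["t"],np.round(s["eef_pos"],3),np.round(s["qpos"],2))
a=[cv2.imread(f"pics/{n}.png") for n in("rail1","blue1")]
cv2.imwrite("pics/w1.png",np.vstack([cv2.resize(x,(400,300),interpolation=cv2.INTER_AREA) for x in a]))
E
```

```text
[[0.0, -0.964, -0.266, 0.068], [1.0, 0.0, 0.0, -0.001], [-0.0, -0.266, 0.964, -0.124], [0.0, 0.0, 0.0, 1.0]] [[296.9, 0.0, 255.8], [0.0, 296.9, 186.9], [0.0, 0.0, 1.0]]
[0.646 0.072 0.287] [-0.06346959  0.21710473  1.52304333  0.          1.40144459 -0.06346959]
[0.646 0.012 0.287] [-0.1569817   0.20809954  1.53350045  0.          1.39999266 -0.1569817 ]
[ 0.486 -0.196  0.237] [-0.60092849 -0.03944007  1.89031314  0.          1.29071959 -0.60092849]
rail1 2.925 [0.646 0.072 0.287] [-0.06  0.22  1.52  0.    1.4  -0.06]
rail2 3.625 [0.646 0.013 0.287] [-0.16  0.21  1.53  0.    1.4  -0.16]
blue1 5.0167 [ 0.486 -0.196  0.237] [-0.6  -0.04  1.89  0.    1.29 -0.6 ]
```

View pics/w1.png

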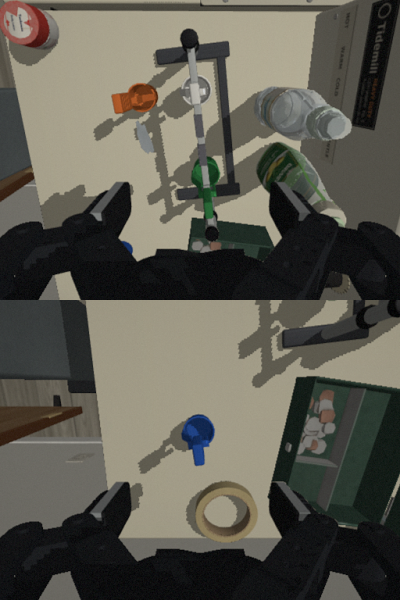

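The wrist view of the rail shows the two black post caps at about (189,40) and (212,232), with the clip between white (195,90) and green (205,172). The lower view shows blue at about (198,432) with its tab toward the camera. Now I measure both from depth.

Run:
```python
from h import *
z=np.load("blue1.npz");p,d=z["p"],z["d"];W=cloud(d,z["K"],z["R"],z["t"])
m=mask(p,"blue")&(d>0)&(W[...,2]<.2)&(np.abs(W[...,0]-.485)<.06)&(np.abs(W[...,1]+.195)<.06)
Q=W[m]
for lo,hi in((0,.04),(.08,.1),(.1,.115),(.115,.13),(.13,.144),(.144,.16)):
    q=Q[(Q[:,2]>=lo)&(Q[:,2]<hi)]
    if len(q)>4:
        r=cv2.minAreaRect((q[:,:2]*1000).astype(np.float32)); print('blue',lo,len(q),np.round(np.median(q,0),4),[np.round(x,1) for x in r])
for n in("rail1","rail2","scene0","top0"):
    z=np.load(n+".npz");p,d=z["p"],z["d"];W=cloud(d,z["K"],z["R"],z["t"])
    A=(d>0)&(np.abs(W[...,0]-.645)<.05)
    caps=[]
    for yc in(-.065,.185):
        q=W[A&(np.abs(W[...,1]-yc)<.02)&(W[...,2]>.132)&(W[...,2]<.145)]
        if len(q)>3:
            c=q.mean(0);caps.append(c);print(n,'cap',len(q),np.round(c,4))
    # plain bar top pixels
    q=W[A&(np.abs(W[...,2]-.122)<.003)&(np.abs(W[...,1]-.06)<.1)]
    k=np.polyfit(q[:,1],q[:,0],1)
    for _ in range(5):
        e=q[:,0]-np.polyval(k,q[:,1]); g=np.abs(e)<.006; k=np.polyfit(q[g,1],q[g,0],1)
    print(n,'bar x=%.4f at y=.06, yaw %.3f'%(np.polyval(k,.06),np.arctan(-k[0])),g.sum(),'z',np.median(q[g,2]),'floor',np.median(W[...,2][(d>0)&(np.abs(W[...,0]-.5)<.04)&(np.abs(W[...,1])<.04)]) )
    if n[0]=="r":
        for yy in np.arange(.0,.13,.004):
            e=W[...,0]-np.polyval(k,W[...,1]); q2=W[A&(np.abs(e)<.003)&(np.abs(W[...,1]-yy)<.002)&(W[...,2]>.1)]
            print('%.3f:%.4f'%(yy,np.median(q2[:,2]) if len(q2) else 0),end=' ')
        print()
p=cv2.imread("pics/rail1.png")[40:320,200:300];cv2.imwrite("pics/rc.png",cv2.resize(p,None,fx=5,fy=5,interpolation=cv2.INTER_CUBIC)[250:850])
```

```text
blue 0 888 [ 0.4857 -0.1961  0.0048] [array([ 483.5, -194.5]), array([39.7, 44.1]), np.float64(83.1)]
blue 0.08 41 [ 0.4748 -0.1936  0.0896] [array([ 482.9, -194.7]), array([23.2,  4.2]), np.float64(5.7)]
blue 0.1 152 [ 0.4883 -0.1948  0.1064] [array([ 483. , -193.6]), array([23.3, 15. ]), np.float64(9.6)]
blue 0.115 56 [ 0.4831 -0.1866  0.1232] [array([ 485.5, -191. ]), array([ 7.5, 16.5]), np.float64(46.4)]
blue 0.13 70 [ 0.4833 -0.1867  0.1383] [array([ 486.4, -193.4]), array([ 8.5, 20.4]), np.float64(39.0)]
blue 0.144 333 [ 0.4833 -0.1961  0.1472] [array([ 483.7, -196.8]), array([ 9.9, 21.6]), np.float64(12.1)]
rail1 cap 278 [ 0.6607 -0.0608  0.1376]
rail1 cap 466 [0.6326 0.1848 0.1381]
rail1 bar x=0.6468 at y=.06, yaw 0.113 650 z 0.12244183132916707 floor -0.0023608983626726356
0.000:0.1695 0.004:0.1524 0.008:0.1232 0.012:0.1228 0.016:0.1224 0.020:0.1225 0.024:0.1225 0.028:0.1223 0.032:0.1227 0.036:0.1275 0.040:0.1273 0.044:0.1276 0.048:0.1278 0.052:0.1276 0.056:0.1275 0.060:0.1274 0.064:0.1230 0.068:0.1223 0.072:0.1232 0.076:0.1276 0.080:0.3455 0.084:0.3553 0.088:0.1274 0.092:0
[... 324 characters left out ...]
020:0.3421 0.024:0.3545 0.028:0.1224 0.032:0.3681 0.036:0.1272 0.040:0.1278 0.044:0.1274 0.048:0.1272 0.052:0.1274 0.056:0.1278 0.060:0.1272 0.064:0.1228 0.068:0.1223 0.072:0.1227 0.076:0.1275 0.080:0.1277 0.084:0.1274 0.088:0.1274 0.092:0.1275 0.096:0.1271 0.100:0.1269 0.104:0.1223 0.108:0.1222 0.112:0.1225 0.116:0.1474 0.120:0.1693 0.124:0.1693 0.128:0.1691 
scene0 cap 83 [ 0.6634 -0.0615  0.1379]
scene0 cap 110 [0.6355 0.1864 0.138 ]
scene0 bar x=0.6500 at y=.06, yaw 0.115 263 z 0.12245276509256806 floor -0.002242415497094394
top0 cap 76 [ 0.6592 -0.0639  0.1373]
top0 cap 76 [0.6315 0.1838 0.1371]
top0 bar x=0.6451 at y=.06, yaw 0.114 240 z 0.12193896436611555 floor -0.0028633750680093903
```

View pics/rc.png

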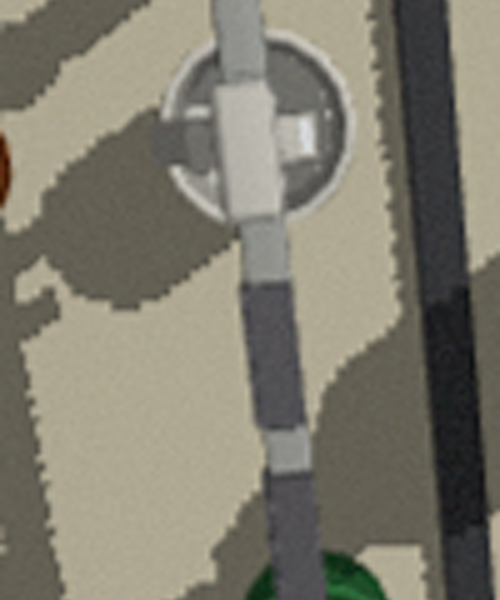

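Here is what I measured:
- **Slot:** it shows clearly at crop (290,450). Depth puts it at y≈0.068 (clip ends 0.034 and 0.102), with the bar top at z = 0.1224 against 0.122 in the text.
- **Bar:** middle at (0.6467, 0.062), yaw 0.114.
- **Blue tab:** top at (0.4837, -0.1965, 0.147), yaw about 0.18.

The wrist frame is used for both, so its offset cancels. Next I grasp and lift the dipper.

Run:
```python
from h import *
from rig import *
o=[np.pi,0,np.pi/2+.18]
command_gripper(.05,25)
movep([.4837,-.1963,.20],o)
hit=servo_line([.4837,-.1963,.130],None,.08,max_force=4)
s=sense();print(hit,s["t"],np.round(s["eef_pos"],4),np.round(s["force"],2))
command_gripper(.0,25); wait(.2)
s=sense();print(s["t"],s["gripper_width"],s["finger_force"],np.round(s["force"],2))
servo_line([.4837,-.1963,.26],None,.12); wait(.3)
s=wshot("lift");print(s["t"],s["gripper_width"],np.round(s["eef_pos"],4),np.round(s["force"],2))
z=np.load("lift.npz");p,d=z["p"],z["d"];W=cloud(d,z["K"],z["R"],z["t"])
q=(W-s["eef_pos"])@rot(s)
m=mask(p,"blue")&(d>0)&(np.abs(q[...,0])<.06)&(np.abs(q[...,1])<.06)&(np.abs(q[...,2])<.15)
for lo,hi in((-.02,-.01),(-.01,.01),(.01,.02),(.02,.035),(.035,.06),(.06,.135)):
    k=q[m&(q[...,2]>lo)&(q[...,2]<hi)]
    if len(k)>4: print(lo,len(k),np.round(k.min(0),4),np.round(np.median(k,0),4),np.round(k.max(0),4))
cv2.imwrite("pics/liftc.png",cv2.resize(cv2.imread("pics/lift.png")[100:384,130:390],None,fx=2,fy=2,interpolation=cv2.INTER_CUBIC))
```

```text
False 6.825 [ 0.4841 -0.1966  0.1306] [0.32 0.33 0.32]
7.4583 0.009636127286389356 28.891873955726624 [0.5  0.14 3.14]
8.9917 0.00934706956780156 [ 0.4836 -0.1962  0.2596] [ 0.51 -0.37 -1.63]
-0.02 1215 [-0.0116 -0.006  -0.0195] [ 0.0017 -0.001  -0.0167] [ 0.0106  0.0037 -0.01  ]
-0.01 400 [ 0.0084 -0.0059 -0.01  ] [ 0.0099 -0.001  -0.0011] [0.0115 0.0038 0.01  ]
0.01 154 [ 0.0087 -0.0065  0.01  ] [ 0.0099 -0.0009  0.0147] [0.0111 0.0085 0.0199]
0.02 51 [ 0.0032 -0.0123  0.02  ] [ 0.0097 -0.003   0.0221] [0.0105 0.0094 0.0349]
0.035 186 [-0.0044 -0.0161  0.0352] [ 0.0034 -0.0109  0.0463] [0.0047 0.0106 0.0598]
0.06 2508 [-0.0213 -0.0239  0.06  ] [-0.003  -0.0008  0.1219] [0.0221 0.0216 0.1281]
```

View pics/liftc.png

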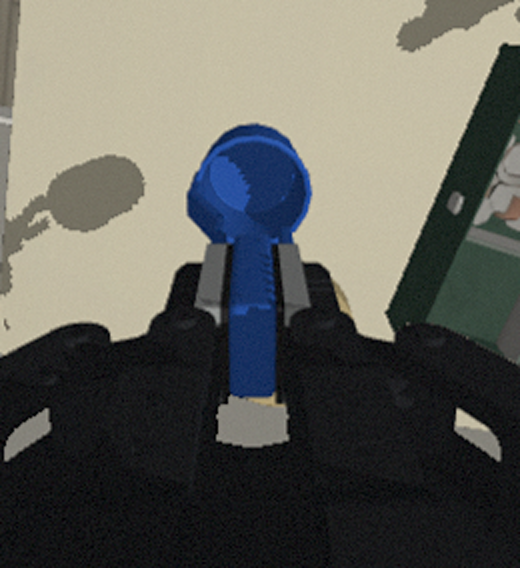

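The pinch is good: the tab is centred within 0.5 mm, upright, and its top is 16.7 mm above the TCP as expected. Blue sits at about crop (250,300) between the pads. I approach from the -x side and lower gently.

Run:
```python
from h import *
from rig import *
y=.114;u=np.array([np.cos(y),np.sin(y),0]);o=[np.pi,0,np.pi/2+y]
S=np.array([.6469,.0682,0])
def say(n):
    s=sense();print(n,round(s["t"],2),np.round(s["eef_pos"],4),np.round(s["force"],2));return s
pre=S-.078*u
servo_line(pre+[0,0,.26],o,.15)
servo_line(pre+[0,0,.183],None,.1);say('pre')
print(servo_line(S+[0,0,.183],None,.06,max_force=3));say('over')
print(servo_line(S+[0,0,.162],None,.04,max_force=2));wait(.2);say('low')
print(servo_line(S+[0,0,.149],None,.015,max_force=2.5));say('touch');wait(.2);say('touch')
wshot("touch")
cv2.imwrite("pics/touchc.png",cv2.resize(cv2.imread("pics/touch.png")[60:300,130:390],None,fx=2.4,fy=2.4,interpolation=cv2.INTER_CUBIC))
```

```text
pre 11.91 [0.57   0.0593 0.1838] [-0.4   0.79 -0.21]
False
over 13.36 [0.6467 0.0682 0.183 ] [ 0.37  0.15 -0.84]
False
low 14.23 [0.6471 0.0682 0.1624] [ 0.11 -0.12 -1.44]
True
touch 14.91 [0.6468 0.0682 0.1512] [ 1.21 -0.03  2.16]
touch 15.11 [0.6468 0.0682 0.1512] [ 1.51 -0.04  3.03]
```

View pics/touchc.png

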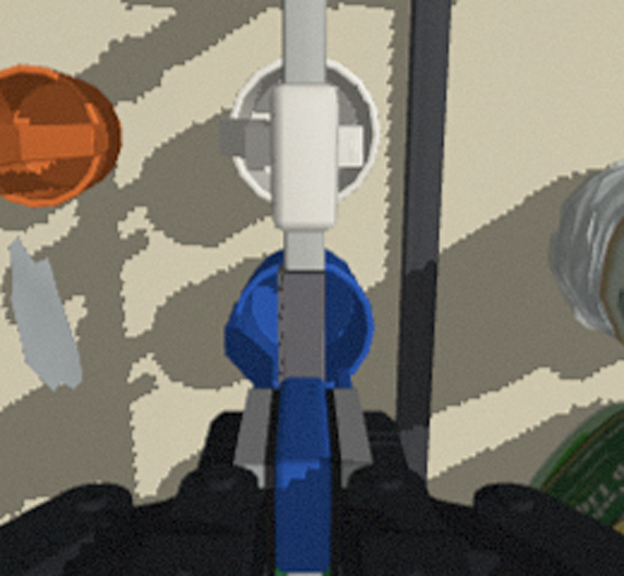

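Contact came at TCP z = 0.1512, so the hook underside is at about 0.121, at plain bar level. A perch on the clip would have stopped near 0.156. The picture shows the tab (300,470) in line with the bar, and white (305,150) is undisturbed. To confirm, I nudge gently sideways, where slot walls should stop the hook, and check the tab has not slipped.

Run:
```python
from h import *
from rig import *
y=.114;v=np.array([-np.sin(y),np.cos(y),0])
s=sense();P=np.array(s["eef_pos"])
def say(n):
    s=sense();print(n,round(s["t"],2),np.round((np.array(s["eef_pos"])-P)@v*1000,2),'mm z',np.round(s["eef_pos"][2],4),np.round(s["force"],2));return s
P0=P+[0,0,.0005]
servo_line(P0,None,.01);say('up')
for k in(1,-1):
    print(servo_line(P0+k*.004*v,None,.006,max_force=1.8));say('side')
    servo_line(P0,None,.01);say('back')
s=wshot("chk");z=np.load("chk.npz");W=cloud(z["d"],z["K"],z["R"],z["t"]);q=(W-s["eef_pos"])@rot(s)
m=mask(z["p"],"blue")&(z["d"]>0)&(np.abs(q[...,0])<.006)&(np.abs(q[...,1])<.004)&(q[...,2]<0)&(q[...,2]>-.04)
print('tab top in tool z',np.median(q[m][:,2]),m.sum())
```

```text
up 15.44 -0.02 mm z 0.1516 [2.24 0.29 2.43]
True
side 15.76 0.41 mm z 0.1514 [-0.87  0.52  2.55]
back 16.01 0.37 mm z 0.1515 [0.53 1.1  2.75]
True
side 16.37 -0.63 mm z 0.1513 [0.67 0.29 2.22]
back 16.62 -0.51 mm z 0.1515 [-0.2  -1.47  2.62]
tab top in tool z -0.016915888241688257 492
```

The tab has not slipped (top still 16.9 mm above the TCP), so the hook really is down at bar level under only about 3 N. I unload it, release, retreat straight up and look.

Run:
```python
from h import *
from rig import *
S=np.array([.6468,.0682,0])
servo_line(S+[0,0,.1522],None,.01);wait(.2);print(np.round(sense()["force"],2))
command_gripper(.03);wait(.5)
print(servo_line(S+[0,0,.25],None,.06,max_force=4))
o=[np.pi,0,np.pi/2+.114]
movep(aim([.645,.045,.122],.28,np.pi/2+.114),o);wait(1.0)
s=wshot("fin");z=np.load("fin.npz");p=z["p"];W=cloud(z["d"],z["K"],z["R"],z["t"])
y=.114;Rz=np.array([[np.cos(y),-np.sin(y),0],[np.sin(y),np.cos(y),0],[0,0,1]])
q=(W-[.6467,.0619,.1224])@Rz
print(s["t"],np.round(s["eef_pos"],3))
for n,c in(("blue",.006),("white",.067),("green",-.067)):
    m=(z["d"]>0)&(np.abs(q[...,0])<.02)&(np.abs(q[...,1]-c)<.024)&(q[...,2]>.035)&(q[...,2]<.07)
    k=q[m&(q[...,2]>.043)];print(n,len(k),'tab top rel bar',np.round(np.median(k,0),4),np.round(k.min(0),4),np.round(k.max(0),4))
cv2.imwrite("pics/finc.png",cv2.resize(cv2.imread("pics/fin.png")[0:300,130:390],None,fx=2,fy=2,interpolation=cv2.INTER_CUBIC))
```

```text
[-0.22 -1.73  1.37]
False
20.9833 [0.645 0.053 0.268]
blue 355 tab top rel bar [-0.0004  0.0061  0.0468] [-0.005  -0.0049  0.0438] [0.0044 0.0165 0.0492]
white 436 tab top rel bar [0.0001 0.0661 0.0467] [-0.0049  0.055   0.0441] [0.0046 0.0763 0.0493]
green 288 tab top rel bar [-0.0001 -0.0671  0.0468] [-0.0051 -0.0793  0.043 ] [ 0.0042 -0.0572  0.0491]
```

View pics/finc.png

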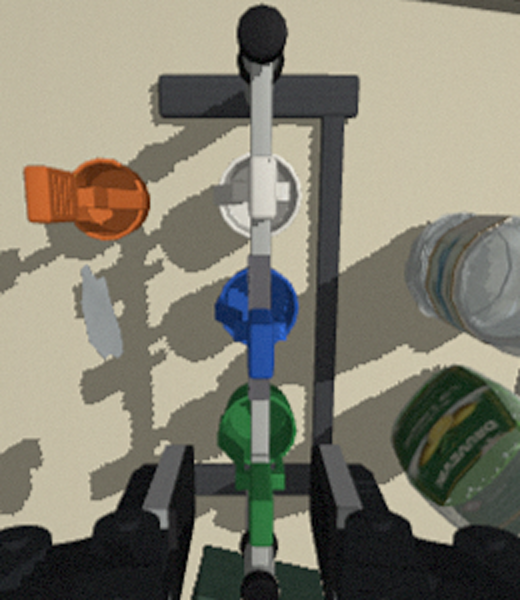

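The picture shows all three dippers hanging in line: white (262,190), blue (260,340) and green (260,480). Blue's tab top stands 46.8 mm above the bar, the same as its neighbours, at y = +6 mm, so it is seated in the slot and the gripper is clear.

```bash
python3 -c "
from rig import *
print(job_done())"
```

```text
the job is handed in; nothing more can be done
None
```

The blue dipper hangs seated in the clip's slot, about 6 mm from the bar's middle toward the white dipper, with both neighbours still hanging in their places and the gripper clear; the job was handed in at about 21 s, with no verdict shown.

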